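# Bring the magnifier over the octopus

## Robot

A 7-joint arm with a two-finger parallel gripper is mounted at the origin on the work surface. World frame = base frame: x ahead of the robot, y to its left, z up, the work surface at z = 0. Lengths are in m, angles in rad, forces in N, time in s.
With the tool pointing down it reaches from about 0.425 to 0.875 m from the base axis. Payload 4.7 kg.
Tool frame: the origin (TCP) lies at the very end of the fingers, on their centre line; the grasp point (between the pads) lies 19 mm behind it; z points along the fingers, y is the line along which they close (so a half turn about z gives the same grasp; the last joint's range is limited). The gripper opens to 87 mm and grips with 3 to 60 N. Pads are 19 mm wide; open, the fingers measure 117 mm over their backs; the gripper's body (75 mm by 190 mm) begins 51 mm behind the grasp point.
Start: joints at [1.267, 0.321, -0.07, 1.45, 0.023, 1.371, -0.057], TCP at [0.203, -0.617, 0.223] pointing down, gripper open.
Joint ranges: [-2.86, 2.86], [-0.3, 2.09], [-1.38, 1.24], [0.06, 2.45], [-1.56, 4.7], [0.09, 2.05], [-2.69, 2.69]. Speed limits (rad/s): [2.57, 2.57, 3.14, 3.14, 3.14, 3.14, 3.14].

## Interface

Orientations are given as a rotation vector (axis times angle).
In Python, from bench import ctrl gives the robot as it stands.
- The arm moves only by the tool jog_arm, never from a script. Its argument "commands" is a list of rows, each a list of 7 numbers: the opening, from 0 (shut) to 1 (fully open), then the shift along the world's x, y, z scaled (see below), then the turn, a rotation vector about the world's x, y, z scaled (see below). A call has exactly 5 rows; each row is the pose to reach, as a shift and turn from the pose commanded when the call began; what a row does not reach only later rows make up. The controller multiplies each number of a shift by 0.5 m and each number of a turn by 30 degrees. A row lasts 1/12 s, in which the tool goes at most 41.7 mm and 7.16 degrees, less where a joint would pass 70% of its speed; a pose out of reach is approached as far as the arm can. A call with a number of a shift or a turn outside -1 to 1 is refused whole. A call with a gripper value outside its range is refused whole. The fingers move at their own pace and stop on an object; "grip_force" is the grip in N (left out, the last holds). Time passes only in rows, so rows that repeat a pose let the fingers close, or fill a call up. It gives the time, the measured TCP pose, the force, the opening and the grip force at its end, in the units of the state.
- ctrl.get_state(): the state, without advancing time (a new reading comes with each control period).
- ctrl.get_image(name): name is "scene" or "top" or "wrist"; returns a dict with "frame" (420x560x3 uint8, red, green, blue), "vfov" (degrees; the focal length in pixels is half the picture's height over the tangent of half this angle, whatever the lens; pixels are square), "cx", "cy" (the principal point, pixels), "distortion" ([k1, k2, p1, p2, k3] as OpenCV has them; the pictures are not rectified), "camera_from_world" (4x4, takes a point from world to camera coordinates); the wrist camera has in their place "mount" (4x4, takes a point from camera to tool coordinates, whose origin is the TCP and whose axes are the flange's). Camera axes: x right, y down, z forward; pixel columns grow to the right and rows downward; lengths in m; the calibration is good to about 2 mm. A picture is of the moment at which its call begins: read the wrist's pose just before it. There is no depth.
- ctrl.close_job(): hands the job in; it is judged then, once.
The state is a dict: "time": time; "joint_positions": joint angles; "qd": joint speeds; "joint_torque": joint torques, N m; "position": TCP position; "tool_rot": TCP orientation; "ft_force": force on the tool from outside, world axes, zero at the start; "torque": the same for the moment, N m; "grip_width": opening from 0.0 (shut) to 1.0 (fully open); "grip_force": force on a finger pad.
Only numpy, scipy, OpenCV 4.12 (cv2) and the standard library are available. Lean on these libraries where they do the work, as an engineer would, in place of code of your own. Each camera call takes 0.05 s, during which the arm holds its last target. There are 200 camera calls.

## Task

Set the half-finished octopus gently down, upright, in the middle of the cork-faced carving stand and let go of it. Then swing the jointed magnifier arm (there is a finger knob beyond the lens to take it by) until the lens is centred over the octopus, and leave it there. Keep off the glass, and leave the other things on the bench where they are.

Things in the scene. Friction and masses are not known exactly. Their poses are not given: they have to be found in the camera images.
- octopus_center (a point): Centre of the half-finished yew octopus (loose, 0.13 kg, 82 mm tall, standing, z up), on its upright axis, 41 mm above its underside. The lowest 24 mm is a partly sawn base and carved arms, 88 mm across; above that a round mantle (head), 47 mm across from 46 to 60 mm above the underside, domed above. Grasp across the mantle from above, any yaw, about 11 mm above this centre.
- octopus: The same octopus; origin at the centre of its underside, z axis up its height.
- stand: Fixed round carving stand, 124 mm across at the foot, with a flat cork-faced top 110 mm across and 28 mm above the bench. Origin at the centre of its underside, on the bench.
- elbow (a joint): How far the magnifier's second link has turned, rad, counter-clockwise from above, from a bend of 0.9 rad against the first: bend q2 = 0.9 + this value, and 0 bend means in line. Value -0.9 to 1.5 (it bends only this way, so each knob position belongs to one setting). Upright axis, held by friction alone, 0.35 N m. Lens centre 210 mm, knob 292 mm from the elbow axis, in line along the link.
- lens_glass: Clear round lens, 104 mm across, level in a brass ring 116 mm across, 16 mm high, on the magnifier's second link. Origin: lens centre, 198 mm above the bench; x axis points back along this link to the elbow, 210 mm off. From there the first link runs 210 mm to the fixed pillar (upright axis, friction 0.5 N m), along this x axis turned by -q2 about the vertical. The arm passes clear above all else.
- knob_center (a point): Middle of the grip of the dark upright finger knob on a lug outside the lens ring, 82 mm beyond the lens centre, at the free end of the second link; 228 mm above the bench. Round, 22 mm across from 16 mm below to 16 mm above this point, top 24 mm above; the lug and ring tops lie 22 mm below it. It does not turn on its lug. Grasp from above.
- iron_weight: Hexagonal cast-iron weight, 81 mm across corners, 68 mm high with its knob, 1.3 kg, loose. Origin at the centre of its underside. Leave alone.
- yew_blank: Plain sawn yew block, 56 x 56 x 66 mm high, loose. Origin at the centre of its underside. Leave alone.
- brush_rest: White porcelain brush rest with five peaks, 130 mm long along its y axis, 50 mm high, loose. Origin at the centre of its underside. Leave alone.
- awl: Bone-handled scribing awl, 175 mm long along its x axis, 16 mm thick, lying loose. Origin on its underside 82 mm from the butt. Leave alone.
- spatula: Bamboo burnishing spatula, 194 mm long along its x axis, 7 mm thick, lying loose. Origin on its underside near its middle. Leave alone.
- whetstone: Whetstone on a wooden base, 210 mm long along its y axis, 90 mm wide, 44 mm high, loose, heavy. Origin at the centre of its underside. Leave alone.
- oil_dish: Small blue porcelain dish, 84 mm across, 26 mm high, loose. Origin at the centre of its underside. Leave alone.
There are look-alikes about, which are no part of the job. What is shaped like the octopus but pink is not meant.

How it is judged:
By the outcome, as a careful person would: the job done as asked, in the order asked, and still so for the second after the job is handed in, with the robot touching nothing.
It also fails if it takes over 72 s, if anything falls off the work surface, if the arm or the gripper's body presses on something with over 40 N, if the wrist force passes 120 N, or if a joint passes its speed limit or range.

## Working session

There is one attempt and no reset: what is moved stays moved. The work goes in short steps, Python scripts to look and compute and a tool call to move; the robot and the scene stay as the last step left them, time stands still between calls to the robot, and variables do not carry over. Pictures are saved under pics/ and viewed, at most 11 in all, crops included, and the job is handed in when it is done.

Besides the shell and the picture viewer there is one more tool, called by a JSON object that holds its "fn" and its "kwargs". jog_arm: Moves the arm, as the interface text tells. Shifts and turns lie within -1 to 1; 1 stands for 0.5 m of shift or 30 degrees of turn. Its arguments: {"type":"object","properties":{"commands":{"type":"array","items":{"type":"array","items":{"type":"number","minimum":-1,"maximum":1}}},"grip_force":{"type":"number"}},"required":["commands"]}

```bash
mkdir -p pics; cat > h.py <<'E'
import numpy as np, cv2, pickle
from bench import ctrl
from scipy.spatial.transform import Rotation as R
def grab(name,fn):
    s=ctrl.get_state(); im=ctrl.get_image(name); im['state']=s
    pickle.dump(im,open(f'pics/{fn}.pkl','wb'))
    cv2.imwrite(f'pics/{fn}.png',im['frame'][:,:,::-1]); return im
def load(fn): return pickle.load(open(f'pics/{fn}.pkl','rb'))
def cam(im):
    h=im['frame'].shape[0]; f=h/2/np.tan(np.radians(im['vfov'])/2)
    K=np.array([[f,0,im['cx']],[0,f,im['cy']],[0,0,1]])
    if 'camera_from_world' in im: T=np.array(im['camera_from_world'])
    else:
        W=np.eye(4); W[:3,:3]=R.from_rotvec(im['state']['tool_rot']).as_matrix(); W[:3,3]=im['state']['position']
        T=np.linalg.inv(W@np.array(im['mount']))
    return K,np.array(im['distortion'],float),T
def unproj(im,px,z):
    K,d,T=cam(im); p=cv2.undistortPoints(np.array(px,float).reshape(-1,1,2),K,d).reshape(-1,2)
    r=np.c_[p,np.ones(len(p))]@T[:3,:3]; o=-T[:3,:3].T@T[:3,3]
    return o+r*((z-o[2])/r[:,2])[:,None]
def proj(im,P):
    K,d,T=cam(im); return cv2.projectPoints(np.array(P,float).reshape(-1,1,3),cv2.Rodrigues(T[:3,:3])[0],T[:3,3],K,d)[0].reshape(-1,2)
E
python3 - <<'E'
from h import *
s=ctrl.get_state(); print(s)
for n in ('scene','top'):
    im=grab(n,n+'0'); print(n,im['vfov'],im['distortion'],np.round(im['camera_from_world'],3))
a=[cv2.imread(f'pics/{n}0.png') for n in('scene','top')]
E
```

```text
{'time': 0.0, 'joint_positions': array([ 1.26712151,  0.32186845, -0.07007566,  1.45170525,  0.02260036,
        1.37080617, -0.05689666]), 'qd': array([ 0.00042399,  0.00028854,  0.00057844, -0.00025085, -0.0014545 ,
       -0.0004094 ,  0.00032382]), 'joint_torque': array([-4.50955504e-04, -4.91294968e+01, -4.04618857e-01, -3.12530065e+01,
       -6.41140994e-02,  4.37477406e-02,  2.22870767e-04]), 'position': array([ 0.20286188, -0.61692923,  0.22141676]), 'tool_rot': array([-3.10008289e+00, -4.96792790e-01,  6.56139707e-04]), 'ft_force': array([ 0.39119698, -0.60281122,  0.2473868 ]), 'torque': array([ 0.01267718, -0.0475894 , -0.05036428]), 'grip_force': 0.0, 'grip_width': 0.9999233898105275}
scene 45.177530333935266 [0.0561915 0.        0.        0.        0.       ] [[-0.223  0.975 -0.009  0.143]
 [ 0.727  0.16  -0.668 -0.291]
 [-0.65  -0.155 -0.744  1.846]
 [ 0.     0.     0.     1.   ]]
top 44.34906287327679 [0.00721597 0.         0.         0.         0.        ] [[-0.008 -1.    -0.021 -0.015]
 [-0.998  0.009 -0.058  0.547]
 [ 0.059  0.02  -0.998  1.318]
 [ 0.     0.     0.     1.   ]]
```

View pics/scene0.png

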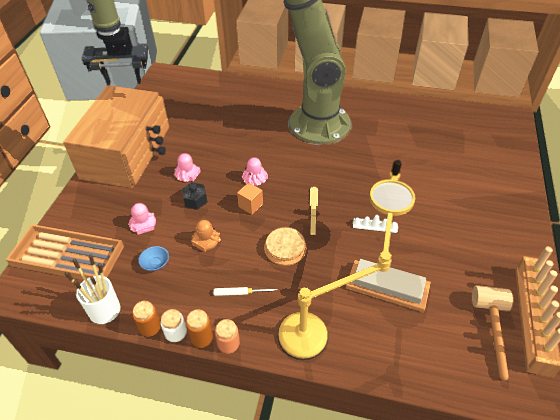

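View pics/top0.png

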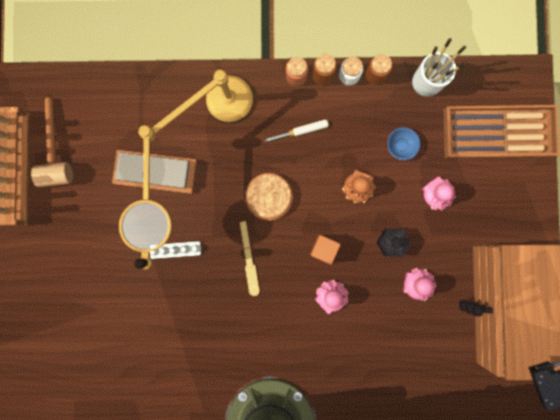

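The octopus is the orange-brown piece: scene (206,232), top (359,186). The stand is at scene (285,245), top (269,196). In the top view, the lens is at (145,226), the knob at (142,264), the elbow at (146,132) and the pillar top at (220,77).

```bash
python3 - <<'E'
from h import *
S,T=load('scene0'),load('top0')
print('oct mantle', unproj(T,[(359,186)],.052), unproj(S,[(206,229)],.052))
print('stand', unproj(T,[(269,196)],.028), unproj(S,[(286,244)],.028))
print('lens',unproj(T,[(145,226)],.198),unproj(S,[(392,196)],.198))
print('knob',unproj(T,[(142,264)],.228),unproj(S,[(396.5,168)],.236))
print('elbow',unproj(T,[(146,132)],.2),unproj(S,[(385,260)],.2))
print('pillar',unproj(T,[(220,77)],.2),unproj(S,[(304,296)],.2))
a=cv2.resize(T['frame'][100:290,100:440,::-1],None,fx=2.35,fy=2.35,interpolation=cv2.INTER_CUBIC)
cv2.imwrite('pics/topc.png',a)
E
```

```text
oct mantle [[ 0.60037512 -0.22884544  0.052     ]] [[ 0.60339671 -0.2248194   0.052     ]]
stand [[ 0.57931699 -0.0012477   0.028     ]] [[0.58875138 0.00686887 0.028     ]]
lens [[0.50022425 0.271501   0.198     ]] [[0.50010519 0.27257788 0.198     ]]
knob [[0.41687066 0.26915322 0.228     ]] [[0.43218692 0.27314663 0.236     ]]
elbow [[0.71268559 0.27014325 0.2       ]] [[0.71176515 0.27223111 0.2       ]]
pillar [[0.83677278 0.10223006 0.2       ]] [[0.84933979 0.10498872 0.2       ]]
```

View pics/topc.png

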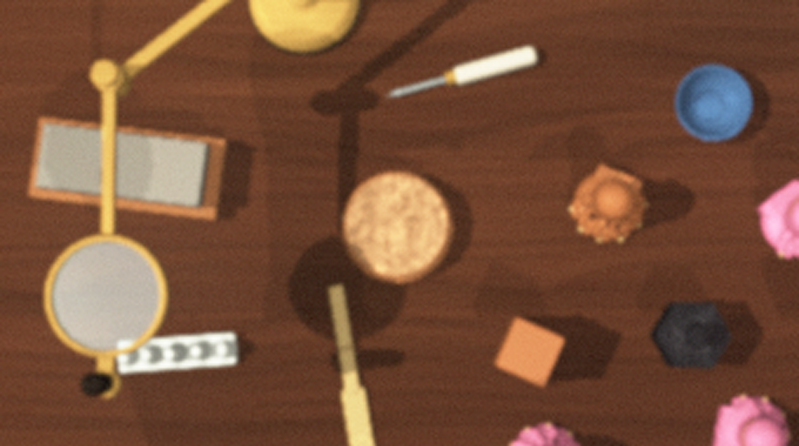

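{"fn": "jog_arm", "kwargs": {"commands": [[1, 0.04, 0.04, 0.08, 0, 0, 0], [1, 0.1, 0.1, 0.12, 0, 0, 0], [1, 0.16, 0.16, 0.14, 0, 0, 0], [1, 0.22, 0.22, 0.14, 0, 0, 0], [1, 0.28, 0.28, 0.14, 0, 0, 0]]}}

```text
time: 0.52
position: [0.3341, -0.4867, 0.2936]
tool_rot: [3.1, 0.495, 0.001]
ft_force: [1.6, -0.5, -0.1]
grip_width: 1.0
grip_force: 0.0
```

{"fn": "jog_arm", "kwargs": {"commands": [[1, 0.06, 0.06, 0, 0, 0, 0], [1, 0.12, 0.12, 0, 0, 0, 0], [1, 0.18, 0.18, 0, 0, 0, 0], [1, 0.24, 0.24, 0, 0, 0, 0], [1, 0.28, 0.28, 0, 0, 0, 0]]}}

```text
time: 0.93
position: [0.4754, -0.3438, 0.2921]
tool_rot: [-3.1, -0.502, -0.001]
ft_force: [0.3, -0.2, -0.7]
grip_width: 1.003
grip_force: 0.0
```

{"fn": "jog_arm", "kwargs": {"commands": [[1, 0.06, 0.06, 0, 0, 0, 0], [1, 0.12, 0.12, 0, 0, 0, 0], [1, 0.18, 0.18, 0, 0, 0, 0], [1, 0.22, 0.22, 0, 0, 0, 0], [1, 0.22, 0.22, 0, 0, 0, 0]]}}

```text
time: 1.35
position: [0.5874, -0.2285, 0.2914]
tool_rot: [-3.094, -0.515, -0.004]
ft_force: [-1.6, 1.7, -0.0]
grip_width: 1.004
grip_force: 0.0
```

```bash
python3 - <<'E'
from h import *
im=grab('wrist','w1'); s=im['state']; print(s['time'],s['position'],s['tool_rot'],np.round(im['mount'],3),im['vfov'])
print(proj(im,[(.601,-.227,.052),(.58,0,.028)]))
E
```

```text
1.35 [ 0.58742375 -0.2285343   0.29138709] [-3.09353903 -0.51508939 -0.00412073] [[-0.001 -0.965 -0.261  0.071]
 [ 1.    -0.    -0.001  0.   ]
 [ 0.    -0.261  0.965 -0.161]
 [ 0.     0.     0.     1.   ]] 61.82051139974446
[[283.76005841 170.19821827]
 [ 93.84795569 121.03680972]]
```

View pics/w1.png

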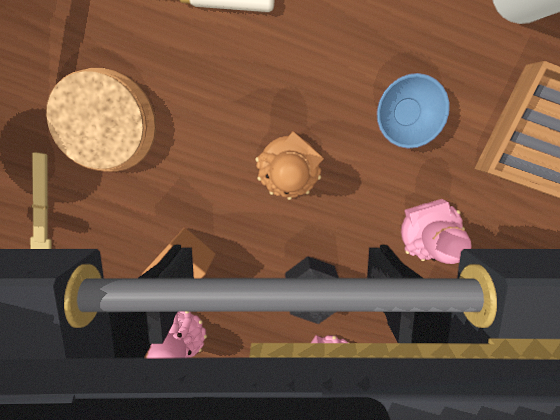

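Wrist view: the octopus mantle is at about (290,172) and the cork disc at about (96,119). I'll fit the cork ellipse in both views.

```bash
python3 - <<'E'
from h import *
im=load('w1'); print('mantle w',unproj(im,[(290,172)],.053))
for fn,box,thr in (('w1',(35,55,165,180),150),('top0',(235,165,305,230),130),('scene0',(258,220,312,270),140)):
    im=load(fn); x0,y0,x1,y1=box; f=cv2.GaussianBlur(im['frame'],(5,5),0)[y0:y1,x0:x1]
    for t in (thr,thr+25):
        m=(f[...,1]>t).astype(np.uint8)
        c=max(cv2.findContours(m,0,1)[0],key=cv2.contourArea); h=cv2.convexHull(c)
        e=cv2.fitEllipse(h); p=(e[0][0]+x0,e[0][1]+y0)
        th=np.radians(e[2]); print(fn,t,np.round(p,1),np.round(e[1],1),unproj(im,[p],.028))
for fn,box in (('w1',(250,125,330,210)),('top0',(335,160,385,210))):
    im=load(fn); x0,y0,x1,y1=box; f=im['frame'][y0:y1,x0:x1].astype(int)
T=load('top0'); print('mantle top',unproj(T,[(360.9,184.3),(359,186)],.055))
print(unproj(load('scene0'),[(206,227)],.058))
print(ctrl.get_state()['position'])
E
python3 -c "
import cv2,numpy as np
a=cv2.imread('pics/w1.png')[120:210,240:340];b=cv2.imread('pics/scene0.png')[205:265,180:320]
a=cv2.resize(a,None,fx=4,fy=4,interpolation=2);b=cv2.resize(b,None,fx=2.85,fy=2.85,interpolation=2)
c=np.zeros((360,800,3),np.uint8);c[:,:400]=a;c[:b.shape[0],400:400+b.shape[1]]=b[:, :400];cv2.imwrite('pics/cr.png',c)"
```

```text
mantle w [[ 0.60149417 -0.23437084  0.053     ]]
w1 150 [ 94.4 118.9] [ 89.4 104.1] [[ 5.82557401e-01 -1.69869167e-04  2.80000000e-02]]
w1 175 [ 94.1 119.4] [ 87.4 102. ] [[5.81873709e-01 5.54988720e-05 2.80000000e-02]]
top0 130 [268.4 195.5] [43.1 44.1] [[5.80665772e-01 2.05059262e-04 2.80000000e-02]]
top0 155 [268.6 195.5] [41.2 42.1] [[ 5.80618877e-01 -1.30329692e-04  2.80000000e-02]]
scene0 140 [285.3 245.2] [36.5 39.6] [[0.5933614  0.00583321 0.028     ]]
scene0 165 [285.3 245. ] [34.7 38.8] [[0.59254372 0.00569545 0.028     ]]
mantle top [[ 0.60430846 -0.23324963  0.055     ]
 [ 0.60006965 -0.22842215  0.055     ]]
[[ 0.60085995 -0.22493152  0.058     ]]
[ 0.58515078 -0.23250995  0.29139694]
```

View pics/cr.png

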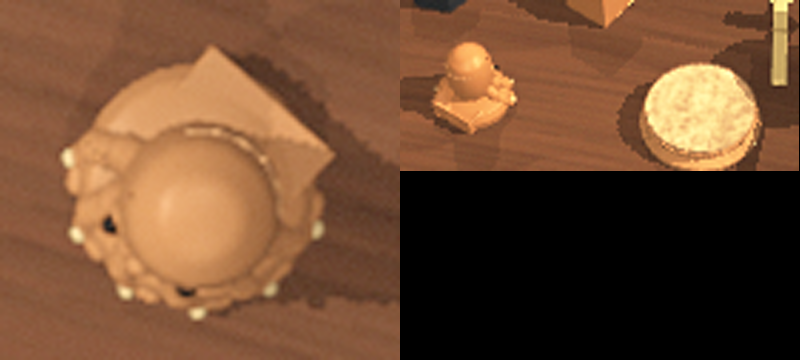

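The crop shows the ball of the mantle at wrist (290,171) and scene (204.6,229.6). I'll go closer and measure again at rest.

{"fn": "jog_arm", "kwargs": {"commands": [[1, 0.02, 0, -0.08, 0, 0, 0], [1, 0.02, 0, -0.15, 0, 0, 0], [1, 0.02, 0, -0.2, 0, 0, 0], [1, 0.02, 0, -0.22, 0, 0, 0], [1, 0.02, 0, -0.22, 0, 0, 0]]}}

```text
time: 1.82
position: [0.5903, -0.2385, 0.179]
tool_rot: [-3.1, -0.494, 0.009]
ft_force: [-0.9, 0.1, 0.7]
grip_width: 1.003
grip_force: 0.0
```

{"fn": "jog_arm", "kwargs": {"commands": [[1, 0, 0, 0, 0, 0, 0], [1, 0, 0, 0, 0, 0, 0], [1, 0, 0, 0, 0, 0, 0], [1, 0, 0, 0, 0, 0, 0], [1, 0, 0, 0, 0, 0, 0]]}}

```text
time: 2.23
position: [0.5935, -0.2378, 0.1837]
tool_rot: [3.101, 0.497, 0.003]
ft_force: [-0.0, 0.4, 0.2]
grip_width: 0.999
grip_force: 0.0
```

```bash
python3 - <<'E'
from h import *
im=grab('wrist','w2'); s=im['state']; print(s['time'],s['position'],ctrl.get_state()['position'],s['tool_rot'])
print(unproj(load('scene0'),[(204.6,229.6)],.055), proj(im,[(.601,-.231,.055)]))
E
```

```text
2.2333 [ 0.59353257 -0.23783883  0.18371095] [ 0.59336346 -0.23773616  0.18336633] [3.10072600e+00 4.96945685e-01 2.70785450e-03]
[[ 0.60858695 -0.22691106  0.055     ]] [[274.99152891 193.55134576]]
```

View pics/w2.png

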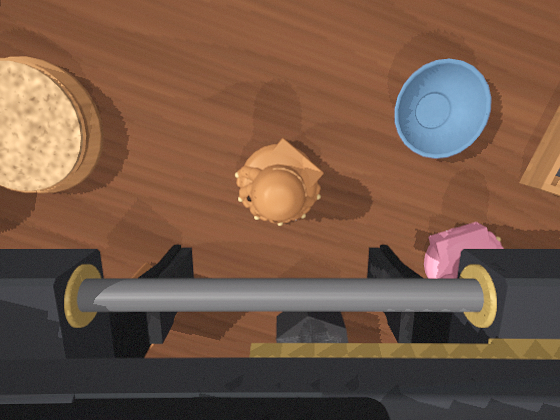

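The mantle is at (277.5,194), which puts the octopus at about (0.602,-0.233). I'll descend and grip.

{"fn": "jog_arm", "kwargs": {"commands": [[1, 0.016, 0.01, -0.07, 0, 0, 0], [1, 0.016, 0.01, -0.14, 0, 0, 0], [1, 0.016, 0.01, -0.2, 0, 0, 0], [1, 0.016, 0.01, -0.25, 0, 0, 0], [1, 0.016, 0.01, -0.28, 0, 0, 0]]}}

```text
time: 2.7
position: [0.5991, -0.232, 0.0391]
tool_rot: [-3.1, -0.497, 0.006]
ft_force: [-0.5, -0.0, -0.7]
grip_width: 0.998
grip_force: 0.0
```

{"fn": "jog_arm", "kwargs": {"commands": [[1, 0, 0, -0.02, 0, 0, 0], [1, 0, 0, -0.02, 0, 0, 0], [1, 0, 0, -0.02, 0, 0, 0], [0.7, 0, 0, -0.02, 0, 0, 0], [0.6, 0, 0, -0.02, 0, 0, 0]]}}

```text
time: 3.12
position: [0.6022, -0.2331, 0.0342]
tool_rot: [3.1, 0.497, 0.004]
ft_force: [0.4, 0.7, 0.5]
grip_width: 0.919
grip_force: 0.0
```

{"fn": "jog_arm", "kwargs": {"commands": [[0.4, 0, 0, 0, 0, 0, 0], [0.4, 0, 0, 0, 0, 0, 0], [0.4, 0, 0, 0, 0, 0, 0], [0.4, 0, 0, 0, 0, 0, 0], [0.4, 0, 0, 0, 0, 0, 0]], "grip_force": 12}}

```text
time: 3.53
position: [0.601, -0.2327, 0.0325]
tool_rot: [3.102, 0.497, 0.0]
ft_force: [0.3, -0.1, -0.1]
grip_width: 0.551
grip_force: 0.2
```

{"fn": "jog_arm", "kwargs": {"commands": [[0.3, 0, 0, 0, 0, 0, 0], [0.3, 0, 0, 0, 0, 0, 0], [0.3, 0, 0, 0, 0, 0, 0], [0.3, 0, 0, 0, 0, 0, 0], [0.3, 0, 0, 0, 0, 0, 0]], "grip_force": 12}}

```text
time: 3.95
position: [0.601, -0.2328, 0.0325]
tool_rot: [3.102, 0.497, 0.0]
ft_force: [0.7, -0.7, 1.0]
grip_width: 0.532
grip_force: 12.0
```

{"fn": "jog_arm", "kwargs": {"commands": [[0.3, 0, 0, 0.02, 0, 0, 0], [0.3, 0, 0, 0.06, 0, 0, 0], [0.3, 0, 0, 0.1, 0, 0, 0], [0.3, 0, 0, 0.14, 0, 0, 0], [0.3, 0, 0, 0.16, 0, 0, 0]]}}

```text
time: 4.37
position: [0.6022, -0.2327, 0.1154]
tool_rot: [3.1, 0.497, 0.005]
ft_force: [0.3, 0.1, -0.2]
grip_width: 0.529
grip_force: 12.0
```

{"fn": "jog_arm", "kwargs": {"commands": [[0.3, -0.004, 0.03, 0, 0, 0, 0], [0.3, -0.008, 0.08, 0, 0, 0, 0], [0.3, -0.013, 0.14, 0, 0, 0, 0], [0.3, -0.017, 0.2, 0, 0, 0, 0], [0.3, -0.021, 0.25, 0, 0, 0, 0]]}}

```text
time: 4.78
position: [0.5888, -0.1035, 0.1109]
tool_rot: [-3.099, -0.5, 0.003]
ft_force: [0.7, 0.0, -0.8]
grip_width: 0.531
grip_force: 12.0
```

{"fn": "jog_arm", "kwargs": {"commands": [[0.3, -0.008, 0.06, 0, 0, 0, 0], [0.3, -0.013, 0.12, 0, 0, 0, 0], [0.3, -0.017, 0.17, 0, 0, 0, 0], [0.3, -0.02, 0.2, 0, 0, 0, 0], [0.3, -0.022, 0.214, 0, 0, 0, 0]]}}

```text
time: 5.2
position: [0.5775, 0.0044, 0.1112]
tool_rot: [-3.098, -0.506, 0.003]
ft_force: [-0.1, -0.1, -0.6]
grip_width: 0.534
grip_force: 12.0
```

{"fn": "jog_arm", "kwargs": {"commands": [[0.3, 0, 0, 0, 0, 0, 0], [0.3, 0, 0, 0, 0, 0, 0], [0.3, 0, 0, 0, 0, 0, 0], [0.3, 0, 0, 0, 0, 0, 0], [0.3, 0, 0, 0, 0, 0, 0]]}}

```text
time: 5.62
position: [0.5795, -0.0022, 0.1122]
tool_rot: [3.102, 0.493, -0.001]
ft_force: [1.0, 0.7, -0.6]
grip_width: 0.532
grip_force: 12.0
```

```bash
python3 - <<'E'
from h import *
im=grab('wrist','w3'); s=im['state']; print(s['position'],s['ft_force'],s['grip_width'])
print(proj(im,[(.581,0,.028)]))
t=load('top0');
E
```

```text
[ 0.57946007 -0.00216837  0.11215338] [ 0.99886488  0.68737762 -0.57719115] 0.531548902611536
[[277.95576841 215.76466143]]
```

View pics/w3.png

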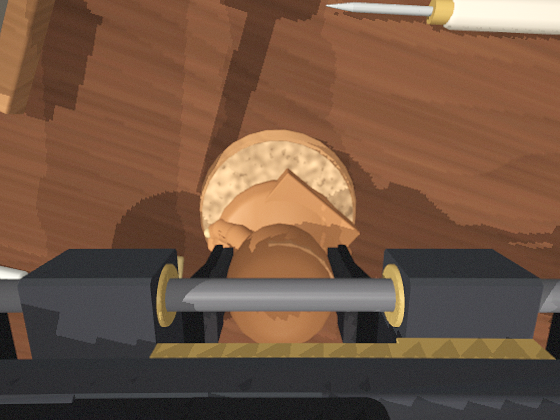

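Octopus held upright, cork centred at col 278 as predicted. Adjust 2 mm and lower.

{"fn": "jog_arm", "kwargs": {"commands": [[0.3, 0.003, 0.004, -0.03, 0, 0, 0], [0.3, 0.003, 0.004, -0.055, 0, 0, 0], [0.3, 0.003, 0.004, -0.075, 0, 0, 0], [0.3, 0.003, 0.004, -0.09, 0, 0, 0], [0.3, 0.003, 0.004, -0.096, 0, 0, 0]]}}

```text
time: 6.08
position: [0.5797, 0.0011, 0.0624]
tool_rot: [-3.102, -0.497, 0.005]
ft_force: [-0.6, 0.5, -1.2]
grip_width: 0.528
grip_force: 12.0
```

{"fn": "jog_arm", "kwargs": {"commands": [[0.3, 0, 0, -0.001, 0, 0, 0], [0.3, 0, 0, -0.002, 0, 0, 0], [0.3, 0, 0, -0.003, 0, 0, 0], [0.3, 0, 0, -0.004, 0, 0, 0], [0.3, 0, 0, -0.005, 0, 0, 0]]}}

```text
time: 6.5
position: [0.5813, 0.0014, 0.0624]
tool_rot: [3.102, 0.497, 0.002]
ft_force: [-0.6, 0.1, -1.0]
grip_width: 0.529
grip_force: 12.0
```

```bash
python3 -c "
from h import *
for i in range(3):
    ctrl.get_image('top');s=ctrl.get_state(); print(s['position'],s['ft_force'])"
```

```text
[0.5811761  0.0013551  0.06215502] [-0.33252758  0.13104427 -0.861545  ]
[0.58108582 0.00134896 0.06210444] [ 0.08019896  0.41697111 -0.94238128]
[0.58105486 0.00137521 0.06207382] [-0.65204608  0.48790635 -1.88705415]
```

Still carried; about 1.6 mm to go.

{"fn": "jog_arm", "kwargs": {"commands": [[0.3, 0, -0.002, -0.001, 0, 0, 0], [0.3, 0, -0.002, -0.002, 0, 0, 0], [0.3, 0, -0.002, -0.003, 0, 0, 0], [0.3, 0, -0.002, -0.003, 0, 0, 0], [0.3, 0, -0.002, -0.003, 0, 0, 0]]}}

```text
time: 7.07
position: [0.581, 0.0002, 0.0605]
tool_rot: [3.102, 0.497, -0.0]
ft_force: [-0.8, -1.5, 0.8]
grip_width: 0.531
grip_force: 12.0
```

{"fn": "jog_arm", "kwargs": {"commands": [[0.3, 0, 0, -0.001, 0, 0, 0], [0.3, 0, 0, -0.001, 0, 0, 0], [0.3, 0, 0, -0.001, 0, 0, 0], [0.3, 0, 0, -0.001, 0, 0, 0], [0.3, 0, 0, -0.001, 0, 0, 0]]}}

```text
time: 7.48
position: [0.581, 0.0002, 0.0604]
tool_rot: [3.102, 0.497, 0.0]
ft_force: [-2.9, -1.1, 5.4]
grip_width: 0.529
grip_force: 12.0
```

{"fn": "jog_arm", "kwargs": {"commands": [[0.55, 0, 0, 0.001, 0, 0, 0], [0.65, 0, 0, 0.001, 0, 0, 0], [0.8, 0, 0, 0.001, 0, 0, 0], [0.9, 0, 0, 0.001, 0, 0, 0], [1, 0, 0, 0.001, 0, 0, 0]]}}

```text
time: 7.9
position: [0.5809, 0.0005, 0.0601]
tool_rot: [-3.102, -0.497, 0.0]
ft_force: [-0.7, 0.4, 0.0]
grip_width: 0.766
grip_force: 0.0
```

{"fn": "jog_arm", "kwargs": {"commands": [[1, 0, 0, 0, 0, 0, 0], [1, 0, 0, 0, 0, 0, 0], [1, 0, 0, 0, 0, 0, 0], [1, 0, 0, 0.02, 0, 0, 0], [1, 0, 0, 0.06, 0, 0, 0]]}}

```text
time: 8.32
position: [0.5789, 0.0003, 0.0887]
tool_rot: [-3.101, -0.497, 0.008]
ft_force: [0.2, -1.0, -0.3]
grip_width: 0.994
grip_force: 0.0
```

{"fn": "jog_arm", "kwargs": {"commands": [[1, 0, 0, 0.07, 0, 0, 0], [1, 0, 0, 0.14, 0, 0, 0], [1, 0, 0, 0.22, 0, 0, 0], [1, 0, 0, 0.3, 0, 0, 0], [1, 0, 0, 0.36, 0, 0, 0]]}}

```text
time: 8.73
position: [0.5816, 0.0007, 0.2751]
tool_rot: [3.101, 0.498, 0.007]
ft_force: [0.8, 0.5, 0.0]
grip_width: 1.002
grip_force: 0.0
```

{"fn": "jog_arm", "kwargs": {"commands": [[1, 0, 0, 0.06, 0, 0, 0], [1, 0, 0, 0.06, 0, 0, 0], [1, 0, 0, 0.06, 0, 0, 0], [1, 0, 0, 0.06, 0, 0, 0], [1, 0, 0, 0.06, 0, 0, 0]]}}

```text
time: 9.15
position: [0.5801, 0.0002, 0.2989]
tool_rot: [-3.102, -0.497, 0.004]
ft_force: [0.2, -0.1, -1.2]
grip_width: 1.001
grip_force: 0.0
```

```bash
python3 - <<'E'
from h import *
w=grab('wrist','w4'); t=grab('top','t4'); print(w['state']['position'],w['state']['time'])
print(proj(w,[(.581,0,.083),(.581,0,.028)]),proj(t,[(.581,0,.083),(.581,0,.028)]))
c=cv2.resize(w['frame'][60:300,:,::-1],None,fx=1.4,fy=1.4); d=cv2.resize(t['frame'][160:290,90:300,::-1],(388,240)); e=np.zeros((576,784,3),np.uint8); e[:336]=c; e[336:,:388]=d
cv2.imwrite('pics/c4.png',e)
E
```

```text
[5.80102506e-01 2.16137754e-04 2.98920305e-01] 9.15
[[280.74961876 183.60474754]
 [280.70683383 175.35589032]] [[267.71793314 193.4617201 ]
 [268.51023581 195.35193853]]
```

View pics/c4.png

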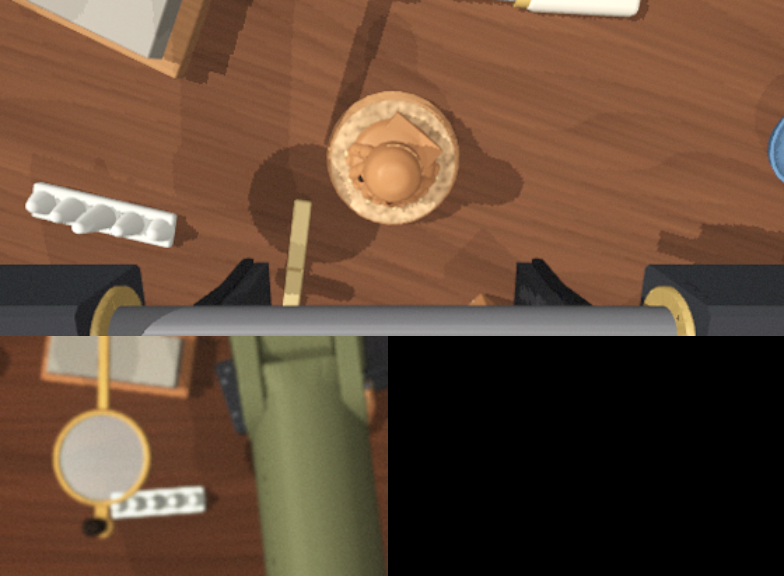

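Octopus upright, centred: mantle wrist (280.7,185) vs expected (280.7,183.6). Now to above the knob, yaw −18°.

{"fn": "jog_arm", "kwargs": {"commands": [[1, -0.03, 0.05, 0.02, 0, 0, -0.15], [1, -0.07, 0.12, 0.04, 0, 0, -0.3], [1, -0.11, 0.19, 0.04, 0, 0, -0.45], [1, -0.15, 0.255, 0.04, 0, 0, -0.6], [1, -0.19, 0.32, 0.04, 0, 0, -0.6]]}}

```text
time: 9.67
position: [0.4845, 0.1618, 0.3196]
tool_rot: [3.141, 0.0, -0.002]
ft_force: [0.3, 1.7, 0.8]
grip_width: 0.999
grip_force: 0.0
```

{"fn": "jog_arm", "kwargs": {"commands": [[1, -0.04, 0.07, 0, 0, 0, 0], [1, -0.08, 0.13, 0, 0, 0, 0], [1, -0.11, 0.18, 0, 0, 0, 0], [1, -0.13, 0.21, 0, 0, 0, 0], [1, -0.134, 0.222, 0, 0, 0, 0]]}}

```text
time: 10.08
position: [0.416, 0.2746, 0.32]
tool_rot: [-3.142, -0.015, 0.002]
ft_force: [0.0, 0.4, 0.7]
grip_width: 1.0
grip_force: 0.0
```

{"fn": "jog_arm", "kwargs": {"commands": [[1, 0, 0, 0, 0, 0, 0], [1, 0, 0, 0, 0, 0, 0], [1, 0, 0, 0, 0, 0, 0], [1, 0, 0, 0, 0, 0, 0], [1, 0, 0, 0, 0, 0, 0]]}}

```text
time: 10.5
position: [0.4198, 0.27, 0.3201]
tool_rot: [3.141, 0.002, -0.001]
ft_force: [-0.4, 0.6, -0.1]
grip_width: 0.997
grip_force: 0.0
```

```bash
python3 - <<'E'
from h import *
w=grab('wrist','w5'); print(w['state']['position'],w['state']['tool_rot'],w['state']['time'])
print(proj(w,[(.418,.271,.252),(.5,.272,.206)]))
E
```

```text
[0.41979423 0.2700433  0.32010313] [ 3.14134646e+00  1.69159396e-03 -8.49365530e-04] 10.5
[[278.74855427 227.61346317]
 [277.57852801 104.38336226]]
```

View pics/w5.png

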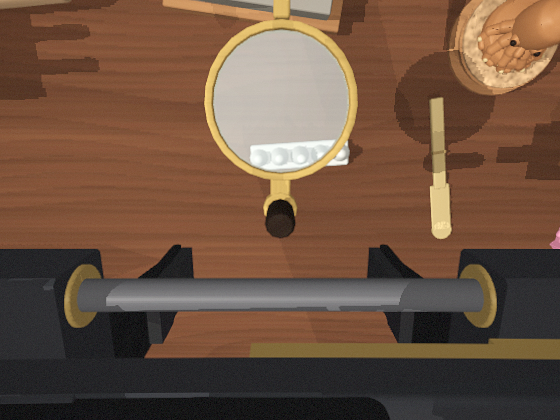

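Knob top is at about (280,222), ring centre at (281,101).

```bash
python3 - <<'E'
from h import *
from scipy.optimize import least_squares
w=load('w5'); k=unproj(w,[(280,222)],.252)[0]; l=unproj(w,[(281,101)],.204)[0]; print(k,l,np.linalg.norm(k-l))
K=k.copy(); e=lambda a:np.array([np.cos(a),np.sin(a)])
# fit pillar+angles to all observations
T,S=load('top0'),load('scene0')
def model(v): P=v[:2]; E=P+.21*e(v[2]); a=v[2]+v[3]; return P,E,E+.21*e(a),E+.292*e(a)
obs=[(0,unproj(T,[(220,77)],.215)[0],.006),(1,unproj(T,[(146,132)],.21)[0],.004),(1,unproj(S,[(385,260)],.21)[0],.004),(2,unproj(T,[(145,226)],.204)[0],.003),(2,unproj(S,[(392,196)],.204)[0],.004),(2,l,.0015),(3,k,.0015)]
r=least_squares(lambda v:np.concatenate([(model(v)[i]-o[:2])/s for i,o,s in obs]),[.84,.104,2.2,.9])
P,E,L,Kk=model(r.x); print('P,E,L,K',P,E,L,Kk,'q2',r.x[3]); print(np.round(r.fun,1))
# path from start angles to goal
def ik(t):
    d=t-P; D=np.hypot(*d); q2=2*np.arccos(D/.42); return np.arctan2(d[1],d[0])%(2*np.pi)-q2/2,q2
a0=r.x[2],r.x[3]; a1=ik(np.array([.581,0])); print('goal',a1)
for s in np.linspace(0,1,9):
    v=[*P,a0[0]+s*(a1[0]-a0[0]),a0[1]+s*(a1[1]-a0[1])]; m=model(v)
    print(round(s,3),'K-K0',np.round(m[3]-Kk,4),'yaw turn deg',round(np.degrees(v[2]+v[3]-a0[0]-a0[1]),1),'scaled',np.round((m[3]-Kk)/.5,3))
print('link yaw',np.degrees(sum(a0)))
E
```

```text
[0.42201187 0.27014587 0.252     ] [0.50248818 0.26943821 0.204     ] 0.09370665224920921
P,E,L,K [0.83372266 0.09777251] [0.71322113 0.26975909] [0.5032212  0.26992946] [0.42122123 0.26999598] q2 0.9588263639390948
[ 0.3 -0.4  0.7  0.6 -1.5 -0.4  1.1  0.  -0.7 -0.5  0.5  0.3 -0.5 -0.1]
goal (np.float64(2.6411998901247435), np.float64(1.739070028053533))
0.0 K-K0 [0. 0.] yaw turn deg 0.0 scaled [0. 0.]
0.125 K-K0 [-0.0062 -0.0523] yaw turn deg 8.9 scaled [-0.012 -0.105]
0.25 K-K0 [-0.0051 -0.104 ] yaw turn deg 17.8 scaled [-0.01  -0.208]
0.375 K-K0 [ 0.0032 -0.1541] yaw turn deg 26.6 scaled [ 0.006 -0.308]
0.5 K-K0 [ 0.0182 -0.2016] yaw turn deg 35.5 scaled [ 0.036 -0.403]
0.625 K-K0 [ 0.0394 -0.2455] yaw turn deg 44.4 scaled [ 0.079 -0.491]
0.75 K-K0 [ 0.0662 -0.2849] yaw turn deg 53.3 scaled [ 0.132 -0.57 ]
0.875 K-K0 [ 0.0977 -0.3191] yaw turn deg 62.1 scaled [ 0.195 -0.638]
1.0 K-K0 [ 0.133  -0.3475] yaw turn deg 71.0 scaled [ 0.266 -0.695]
link yaw 179.95351606449836
```

{"fn": "jog_arm", "kwargs": {"commands": [[1, 0.003, 0, -0.06, 0, 0, 0], [1, 0.003, 0, -0.11, 0, 0, 0], [1, 0.003, 0, -0.16, 0, 0, 0], [1, 0.003, 0, -0.2, 0, 0, 0], [1, 0.003, 0, -0.214, 0, 0, 0]]}}

```text
time: 10.97
position: [0.4192, 0.2698, 0.2103]
tool_rot: [3.139, 0.004, -0.007]
ft_force: [0.4, 0.2, -0.0]
grip_width: 0.999
grip_force: 0.0
```

{"fn": "jog_arm", "kwargs": {"commands": [[0.8, 0, 0, 0, 0, 0, 0], [0.6, 0, 0, 0, 0, 0, 0], [0.4, 0, 0, 0, 0, 0, 0], [0.35, 0, 0, 0, 0, 0, 0], [0.35, 0, 0, 0, 0, 0, 0]], "grip_force": 12}}

```text
time: 11.38
position: [0.4211, 0.2718, 0.2145]
tool_rot: [-3.141, -0.006, -0.003]
ft_force: [0.3, -0.4, -0.3]
grip_width: 0.704
grip_force: 0.0
```

{"fn": "jog_arm", "kwargs": {"commands": [[0.2, 0, 0, 0, 0, 0, 0], [0.1, 0, 0, 0, 0, 0, 0], [0.1, 0, 0, 0, 0, 0, 0], [0.1, 0, 0, 0, 0, 0, 0], [0.1, 0, 0, 0, 0, 0, 0]]}}

```text
time: 11.8
position: [0.4204, 0.2714, 0.2134]
tool_rot: [3.141, 0.006, -0.0]
ft_force: [0.4, 0.6, -0.3]
grip_width: 0.324
grip_force: 0.0
```

{"fn": "jog_arm", "kwargs": {"commands": [[0.1, 0, 0, 0, 0, 0, 0], [0.1, 0, 0, 0, 0, 0, 0], [0.1, 0, 0, 0, 0, 0, 0], [0.1, 0, 0, 0, 0, 0, 0], [0.1, 0, 0, 0, 0, 0, 0]], "grip_force": 20}}

```text
time: 12.22
position: [0.4204, 0.2712, 0.2133]
tool_rot: [3.141, 0.006, -0.0]
ft_force: [0.1, -1.1, -0.1]
grip_width: 0.247
grip_force: 20.0
```

{"fn": "jog_arm", "kwargs": {"commands": [[0.1, -0.003, -0.021, 0, 0, 0, 0.06], [0.1, -0.006, -0.042, 0, 0, 0, 0.12], [0.1, -0.009, -0.063, 0, 0, 0, 0.18], [0.1, -0.011, -0.084, 0, 0, 0, 0.24], [0.1, -0.012, -0.105, 0, 0, 0, 0.296]]}}

```text
time: 12.63
position: [0.4142, 0.2191, 0.2134]
tool_rot: [-3.131, -0.252, -0.0]
ft_force: [-0.3, 1.1, -1.1]
grip_width: 0.24
grip_force: 20.0
```

{"fn": "jog_arm", "kwargs": {"commands": [[0.1, 0, -0.021, 0, 0, 0, 0.06], [0.1, 0, -0.041, 0, 0, 0, 0.12], [0.1, 0, -0.062, 0, 0, 0, 0.18], [0.1, 0.001, -0.082, 0, 0, 0, 0.24], [0.1, 0.002, -0.103, 0, 0, 0, 0.296]]}}

```text
time: 13.05
position: [0.4153, 0.1676, 0.2133]
tool_rot: [-3.102, -0.494, -0.001]
ft_force: [-0.0, 0.4, 0.7]
grip_width: 0.245
grip_force: 20.0
```

{"fn": "jog_arm", "kwargs": {"commands": [[0.1, 0.002, -0.02, 0, 0, 0, 0.06], [0.1, 0.005, -0.04, 0, 0, 0, 0.12], [0.1, 0.008, -0.06, 0, 0, 0, 0.18], [0.1, 0.012, -0.08, 0, 0, 0, 0.24], [0.1, 0.016, -0.1, 0, 0, 0, 0.296]]}}

```text
time: 13.47
position: [0.4234, 0.1176, 0.2134]
tool_rot: [-3.054, -0.732, -0.001]
ft_force: [-0.4, 0.8, 0.7]
grip_width: 0.246
grip_force: 20.0
```

{"fn": "jog_arm", "kwargs": {"commands": [[0.1, 0.005, -0.019, 0, 0, 0, 0.06], [0.1, 0.011, -0.038, 0, 0, 0, 0.12], [0.1, 0.017, -0.057, 0, 0, 0, 0.18], [0.1, 0.023, -0.076, 0, 0, 0, 0.24], [0.1, 0.03, -0.095, 0, 0, 0, 0.296]]}}

```text
time: 13.88
position: [0.4385, 0.0701, 0.2133]
tool_rot: [-2.988, -0.966, -0.001]
ft_force: [-0.7, 1.7, -0.9]
grip_width: 0.242
grip_force: 20.0
```

{"fn": "jog_arm", "kwargs": {"commands": [[0.1, 0.008, -0.018, 0, 0, 0, 0.06], [0.1, 0.016, -0.036, 0, 0, 0, 0.12], [0.1, 0.025, -0.054, 0, 0, 0, 0.18], [0.1, 0.034, -0.071, 0, 0, 0, 0.24], [0.1, 0.043, -0.088, 0, 0, 0, 0.296]]}}

```text
time: 14.3
position: [0.4601, 0.0261, 0.2133]
tool_rot: [-2.905, -1.195, -0.001]
ft_force: [-0.1, 1.7, 0.7]
grip_width: 0.242
grip_force: 20.0
```

{"fn": "jog_arm", "kwargs": {"commands": [[0.1, 0.01, -0.016, 0, 0, 0, 0.06], [0.1, 0.02, -0.032, 0, 0, 0, 0.12], [0.1, 0.031, -0.048, 0, 0, 0, 0.18], [0.1, 0.042, -0.064, 0, 0, 0, 0.24], [0.1, 0.053, -0.079, 0, 0, 0, 0.296]]}}

```text
time: 14.72
position: [0.4867, -0.0134, 0.2133]
tool_rot: [-2.804, -1.416, -0.001]
ft_force: [-0.6, 1.4, 0.8]
grip_width: 0.246
grip_force: 20.0
```

{"fn": "jog_arm", "kwargs": {"commands": [[0.1, 0.012, -0.014, 0, 0, 0, 0.06], [0.1, 0.024, -0.028, 0, 0, 0, 0.12], [0.1, 0.037, -0.042, 0, 0, 0, 0.18], [0.1, 0.05, -0.055, 0, 0, 0, 0.24], [0.1, 0.063, -0.068, 0, 0, 0, 0.296]]}}

```text
time: 15.13
position: [0.5183, -0.0472, 0.2133]
tool_rot: [-2.685, -1.629, -0.001]
ft_force: [0.2, 1.3, 1.6]
grip_width: 0.246
grip_force: 20.0
```

{"fn": "jog_arm", "kwargs": {"commands": [[0.1, 0.014, -0.012, 0, 0, 0, 0.06], [0.1, 0.028, -0.024, 0, 0, 0, 0.12], [0.1, 0.042, -0.035, 0, 0, 0, 0.18], [0.1, 0.057, -0.046, 0, 0, 0, 0.24], [0.1, 0.071, -0.057, 0, 0, 0, 0.296]]}}

```text
time: 15.55
position: [0.5539, -0.0756, 0.2134]
tool_rot: [-2.551, -1.832, -0.001]
ft_force: [-0.6, 1.6, 0.9]
grip_width: 0.24
grip_force: 20.0
```

{"fn": "jog_arm", "kwargs": {"commands": [[0.1, 0, 0, 0, 0, 0, 0], [0.1, 0, 0, 0, 0, 0, 0], [0.1, 0, 0, 0, 0, 0, 0], [0.1, 0, 0, 0, 0, 0, 0], [0.1, 0, 0, 0, 0, 0, 0]]}}

```text
time: 15.97
position: [0.5532, -0.0762, 0.2134]
tool_rot: [2.554, 1.829, -0.0]
ft_force: [0.2, -1.7, -0.3]
grip_width: 0.246
grip_force: 20.0
```

```bash
python3 - <<'E'
from h import *
w=grab('wrist','w6'); t=grab('scene','s6'); print(w['state']['position'],w['state']['time'],w['state']['tool_rot'])
print('wrist',proj(w,[(.581,0,.198),(.581,0,.083),(.581,0,.028)]),'scene',proj(t,[(.581,0,.198),(.581,0,.083),(.581,0,.028)]))
c=w['frame'][:300,:,::-1]; d=t['frame'][120:330,210:490,::-1]
e=np.zeros((300,800,3),np.uint8); e[:,:520]=c[:,20:540]; e[:210,520:]=d
e=np.zeros((590,800,3),np.uint8); e[:300,:560]=c; e[300:]=cv2.resize(t['frame'][160:305,190:590,::-1],None,fx=2,fy=2)[:290,:800] if False else 0
d=cv2.resize(t['frame'][165:310,220:420,::-1],(400,290)); e[300:,:400]=d
cv2.imwrite('pics/c6.png',e)
E
```

```text
[ 0.55317042 -0.07623349  0.21337572] 15.9667 [ 2.55354736e+00  1.82907113e+00 -2.94009837e-04]
wrist [[283.80526259  95.58476931]
 [282.30602502 104.06220741]
 [281.94405071 106.10863245]] scene [[284.11072926 201.7836806 ]
 [284.19885414 229.40942221]
 [284.23782612 241.47405825]]
```

View pics/c6.png

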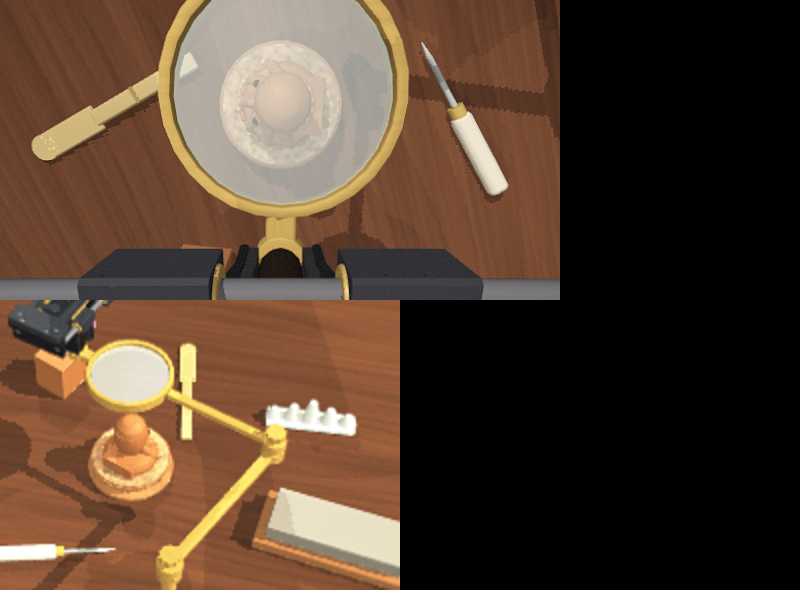

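The ring spans cols 159–409 (centre 284, as predicted), with its lower edge at row 217. In the scene view its centre is at about (285,202), against a predicted (284,202). I'll check along the link direction.

```bash
python3 - <<'E'
from h import *
w=load('w6'); a=np.linspace(0,2*np.pi,361)
for z in (.198,.206):
    p=proj(w,np.c_[.581+.058*np.cos(a),.058*np.sin(a),a*0+z]); print(z,p.min(0),p.max(0))
print(unproj(load('scene0'),[(392,196)],.198))
E
```

```text
0.198 [161.21224578 -47.60630498] [406.55046234 213.03643992]
0.206 [155.37838684 -56.549101  ] [412.77303093 217.2778183 ]
[[0.50010519 0.27257788 0.198     ]]
```

The ring is within about 1 mm of the target. I'll release the knob, rise and retreat.

{"fn": "jog_arm", "kwargs": {"commands": [[0.4, 0, 0, 0, 0, 0, 0], [0.6, 0, 0, 0, 0, 0, 0], [0.8, 0, 0, 0, 0, 0, 0], [0.8, 0, 0, 0, 0, 0, 0], [0.8, 0, 0, 0, 0, 0, 0]]}}

```text
time: 16.48
position: [0.5533, -0.0759, 0.2133]
tool_rot: [-2.553, -1.83, 0.0]
ft_force: [-0.5, 0.2, 0.1]
grip_width: 0.537
grip_force: 0.0
```

{"fn": "jog_arm", "kwargs": {"commands": [[0.8, 0, 0, 0.02, 0, 0, 0], [0.8, 0, 0, 0.06, 0, 0, 0], [0.8, 0, 0, 0.12, 0, 0, 0], [0.8, 0, 0, 0.18, 0, 0, 0], [0.8, 0, 0, 0.24, 0, 0, 0]]}}

```text
time: 16.9
position: [0.5532, -0.076, 0.3354]
tool_rot: [2.553, 1.83, 0.0]
ft_force: [0.2, -0.1, 0.6]
grip_width: 0.791
grip_force: 0.0
```

{"fn": "jog_arm", "kwargs": {"commands": [[0.8, 0, -0.06, 0, 0, 0, 0], [0.8, 0, -0.12, 0, 0, 0, 0], [0.8, 0, -0.18, 0, 0, 0, 0], [0.8, 0, -0.24, 0, 0, 0, 0], [0.8, 0, -0.3, 0, 0, 0, 0]]}}

```text
time: 17.32
position: [0.5533, -0.2275, 0.3344]
tool_rot: [2.553, 1.83, 0.001]
ft_force: [0.4, 0.1, -1.2]
grip_width: 0.8
grip_force: 0.0
```

{"fn": "jog_arm", "kwargs": {"commands": [[0.8, 0, -0.06, 0, 0, 0, 0], [0.8, 0, -0.12, 0, 0, 0, 0], [0.8, 0, -0.16, 0, 0, 0, 0], [0.8, 0, -0.16, 0, 0, 0, 0], [0.8, 0, -0.16, 0, 0, 0, 0]]}}

```text
time: 17.73
position: [0.553, -0.3074, 0.3334]
tool_rot: [-2.556, -1.826, -0.0]
ft_force: [0.7, 0.9, 0.5]
grip_width: 0.801
grip_force: 0.0
```

{"fn": "jog_arm", "kwargs": {"commands": [[0.8, 0, 0, 0, 0, 0, 0], [0.8, 0, 0, 0, 0, 0, 0], [0.8, 0, 0, 0, 0, 0, 0], [0.8, 0, 0, 0, 0, 0, 0], [0.8, 0, 0, 0, 0, 0, 0]]}}

```text
time: 18.15
position: [0.5537, -0.3053, 0.3337]
tool_rot: [2.552, 1.831, 0.0]
ft_force: [-1.2, 1.0, 0.0]
grip_width: 0.798
grip_force: 0.0
```

```bash
python3 - <<'E'
from h import *
t=grab('top','t7'); s=grab('scene','s7'); print(t['state']['position'],t['state']['time'])
print('top',proj(t,[(.581,0,.198)]),'scene',proj(s,[(.581,0,.198)]))
a=cv2.resize(t['frame'][100:290,100:440,::-1],(680,380)); b=s['frame'][130:340,120:450,::-1]
e=np.zeros((590,680,3),np.uint8); e[:380]=a; e[380:,:330]=b; cv2.imwrite('pics/c7.png',e)
E
```

```text
[ 0.55365222 -0.30532118  0.33368398] 18.15
top [[265.81784712 188.92863668]] scene [[284.11072926 201.7836806 ]]
```

View pics/c7.png

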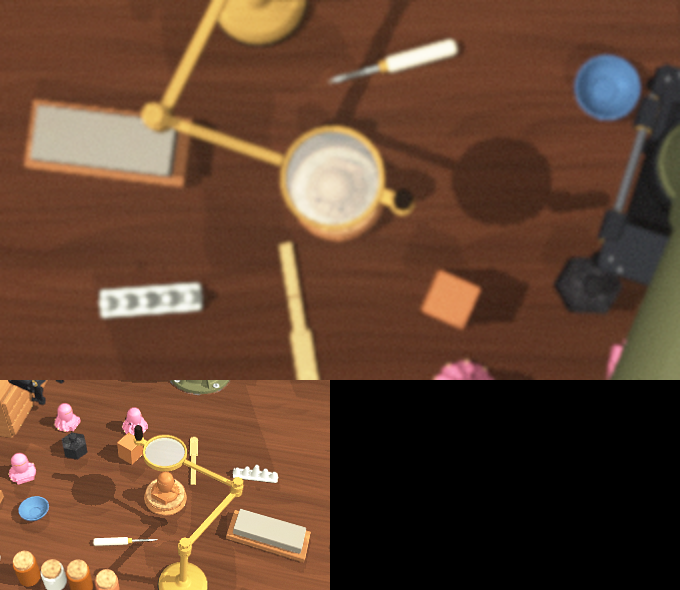

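The lens is at top (266.5,189) against a predicted (265.8,188.9). The octopus is upright, nothing else has moved and the robot is clear.

```bash
python3 -c "
from bench import ctrl; print(ctrl.close_job())"
```

```text
the job is handed in; nothing more can be done
None
```

The octopus is upright and released in the middle of the carving stand, the lens is centred over it to about 1–2 mm in the camera images, nothing else looks disturbed, and the job is handed in at about 18 s.

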